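# Put the teaspoon back in the sliding-lid cutlery case

### The job

Put the loose teaspoon away in the cutlery case: hold the lid's spring tab down while you slide the lid fully open, lay the teaspoon flat in the empty, wider compartment beside the fork, then slide the lid fully shut until its tab clicks up again. Leave the fork in its own compartment and do not disturb the other things on the worktop.

Things in the scene. Friction and masses are not known exactly. Their poses are not given: they have to be found in the camera images.
- cutlery_case: Low grey plastic case with a bamboo sliding lid, 130 wide (own x), 244 long (own y), 43 high, stuck to the worktop by a silicone foot: it does not move. Origin on the worktop under the middle of its inside (122 x 214 mm, floor at z 4). The lid opens toward +y; the catch housing is the -y end (y -107 to -133, roof z 43). Rails on the long walls (4 thick, z 40) reach 9 mm inward
- lid (a joint): slide of the bamboo lid along case +y, m: 0 shut, 0.165 fully open (mouth then clear from case y -107 to +59 mm). Friction 1.2 N; stays where left. Shut, a tooth of the tab locks it (1.5 mm play); free while the tab is pressed 4 mm or more, to be held for the first 15 mm. On shutting, the tooth ducks by its ramp over the last 12 mm (about 4 N) and springs up at the end. Underside at z 32 mm
- tab (a joint): how far the lid's spring tab is pressed down, m: 0 = up, 0.006 = bottomed; takes about 1.2 N to start and 4.8 N at the bottom
- tab_top (a point): middle of the top of the tab: a ribbed grey square pad, 43 x 43 mm, on the lid and travelling with it, top 44 mm above the worktop when up (8 mm above the lid's upper face). With the lid shut it is at case x 0, y -72 mm
- ridge_top (a point): middle of the top edge of the wooden cross ridge on the lid, on the +y side of the tab, 31 mm from the tab's middle: 66 mm along case x, 10 mm thick along case y, from the lid's upper face (z 36 mm) up to z 54 mm. A fingertip on the tab can push the ridge toward +y to open; its other face can be pushed toward -y to shut
- spoon_bed (a point): floor point of the wide compartment, on its middle line, fixed to the case (case x -23.5, y -30, z 4 mm): the middle of what the open lid clears. The compartment is 75 wide (case x -61 to +14), 214 long, empty; a divider 3 thick, up to z 26 mm, parts it from the narrow one (x +17 to +61) with the fork
- teaspoon: plain steel teaspoon lying flat on the worktop, 132 x 28 x 11 mm, 20 g; long axis = its own x, origin under its middle on the worktop, z up; bowl 28 mm wide at one end; about 19 mm between fingers that take it across its middle
- fork: small steel fork, 204 x 28 x 18 mm, long axis = its own x, origin under its middle; lies in the narrow compartment of the case and stays there
- mug: white mug, 82 x 115 x 88 mm, a bystander; origin under its middle
- honey_jar: honey jar with a green lid, 64 x 68 x 84 mm, a bystander; origin under its middle
- salt_mill: short wooden mill, 58 x 58 x 115 mm, a bystander; origin under its middle

How it is judged:
By the outcome, as a careful person would: the job done as asked, in the order asked, and still so for the second after the job is handed in, with the robot touching nothing.
It also fails if it takes over 69 s, if anything falls off the work surface, if the arm or the gripper's body presses on something with over 40 N, if the wrist force passes 120 N, or if a joint passes its speed limit or range.

### The arm

A 7-joint arm with a two-finger parallel gripper is mounted at the origin on a cart in front of the work surface, level with it; the furniture and walls round the work are solid. World frame = base frame: x ahead of the robot, y to its left, z up, the work surface at z = 0. Lengths are in m, angles in rad, forces in N, time in s.
With the tool pointing down it reaches from about 0.425 to 0.875 m from the base axis. Payload 4.7 kg.
Tool frame: the origin (TCP) lies at the very end of the fingers, on their centre line; the grasp point (between the pads) lies 19 mm behind it; z points along the fingers, y is the line along which they close (so a half turn about z gives the same grasp; the last joint's range is limited). The gripper opens to 87 mm and grips with 3 to 60 N. Pads are 19 mm wide; open, the fingers measure 117 mm over their backs; the gripper's body (75 mm by 190 mm) begins 51 mm behind the grasp point.
Start: joints at [1.134, 0.321, -0.07, 1.45, 0.023, 1.371, -0.057], TCP at [0.283, -0.585, 0.223] pointing down, gripper open.
Joint ranges: [-2.86, 2.86], [-0.3, 2.09], [-1.38, 1.24], [0.06, 2.45], [-1.56, 4.7], [0.09, 2.05], [-2.69, 2.69]. Speed limits (rad/s): [2.57, 2.57, 3.14, 3.14, 3.14, 3.14, 3.14].

### API

Orientations are given as a rotation vector (axis times angle).
In Python, from bench import get_state, get_image, get_calibration, close_job gives the robot as it stands.
- The arm moves only by the shell command python3 -m crank 'ROWS' [FORCE]. ROWS is JSON, a list of rows, each a list of 5 numbers: the opening, from 0 (shut) to 1 (fully open), then the shift along the world's x, y, z in units of 0.2 m (1.0 is 0.2 m), then the turn about the world's z in units of 2 pi rad (1.0 is 2 pi rad). A call has 1 to 5 rows; each row is the pose to reach, as a shift and turn from the pose commanded when the call began, turning the shorter way round; what a row does not reach only later rows make up. A row lasts 1/8 s, in which the tool goes at most 62.5 mm and 10.7 degrees, less where a joint would pass 70% of its speed; a pose out of reach is approached as far as the arm can. A call with a number of a shift or a turn outside -1 to 1 is refused whole. A call with a gripper value outside its range is refused whole. The fingers move at their own pace and stop on an object; FORCE is the grip in N (left out, the last holds). Time passes only in rows, so rows that repeat a pose let the fingers close. It gives the time, the measured TCP pose, the force, the opening and the grip force at its end, in the units of the state.
- get_state(): the state, without advancing time (a new reading comes with each control period).
- get_image(name): name is "scene" or "top" or "wrist"; returns the picture (384x512x3 uint8, red, green, blue); there is no depth.
- get_calibration(name): a dict with "fovy" (degrees; the focal length in pixels is half the picture's height over the tangent of half this angle, whatever the lens; pixels are square), "cx", "cy" (the principal point, pixels), "R" (3x3) and "t" (3): a world point X has camera coordinates R X + t. Camera axes: x right, y down, z forward; pixel columns grow to the right and rows downward; lengths in m; the calibration is good to about 2 mm. A picture is of the moment at which its call begins: read the wrist's pose just before it. get_calibration takes no time and is no camera call; for the wrist camera it gives the pose at the moment of the call.
- close_job(): hands the job in; it is judged then, once.
The state is a dict: "time": time; "joint_positions": joint angles; "qd": joint speeds; "joint_torque": joint torques, N m; "position": TCP position; "tool_rot": TCP orientation; "ft_force": force on the tool from outside, world axes, zero at the start; "torque": the same for the moment, N m; "grip_width": opening from 0.0 (shut) to 1.0 (fully open); "grip_force": force on a finger pad.
Only numpy, scipy, OpenCV 4.12 (cv2) and the standard library are available. Lean on these libraries where they do the work, as an engineer would, in place of code of your own. Each camera call takes 0.05 s, during which the arm holds its last target. There are 200 camera calls.

## Working session

There is one attempt and no reset: what is moved stays moved. The work goes in short steps, Python scripts to look and compute and a shell command to move; the robot and the scene stay as the last step left them, time stands still between calls to the robot, and variables do not carry over. Pictures are saved under pics/ and viewed, at most 10 in all, crops included, and the job is handed in when it is done.

```bash
mkdir -p pics
cat > h.py <<'E'
from bench import *
import numpy as np, cv2, json
def snap(n,f):
    c=get_calibration(n); im=get_image(n); cv2.imwrite(f'pics/{f}.png',im[:,:,::-1])
    json.dump({k:np.array(v).tolist() for k,v in c.items()},open(f'pics/{f}.json','w')); return c
def ray(f,u,v,z):
    c=json.load(open(f'pics/{f}.json')); F=192/np.tan(np.radians(c['fovy'])/2)
    R=np.array(c['R']);t=np.array(c['t']); o=-R.T@t
    d=R.T@np.array([(u-c['cx'])/F,(v-c['cy'])/F,1]); return o+d*(z-o[2])/d[2]
def proj(f,X):
    c=json.load(open(f'pics/{f}.json')); F=192/np.tan(np.radians(c['fovy'])/2)
    p=np.array(c['R'])@np.array(X)+np.array(c['t']); return p[:2]/p[2]*F+[c['cx'],c['cy']]
E
python3 - <<'E'
from h import *
snap('top','top1');snap('scene','sc1')
s=get_state();print(s['time'],s['position'],s['tool_rot'],s['ft_force'])
a=[cv2.imread(f'pics/{n}.png') for n in('top1','sc1')]
cv2.imwrite('pics/top1b.png',cv2.resize(a[0],(768,576),interpolation=cv2.INTER_CUBIC))
cv2.imwrite('pics/sc1b.png',cv2.resize(a[1],(768,576),interpolation=cv2.INTER_CUBIC))
E
```

```text
0.1 [ 0.28292681 -0.58461228  0.22156023] [-3.06045454e+00 -7.01782224e-01  7.55802358e-04] [ 1.15441144 -0.24147802 -1.06247496]
```

View pics/top1b.png

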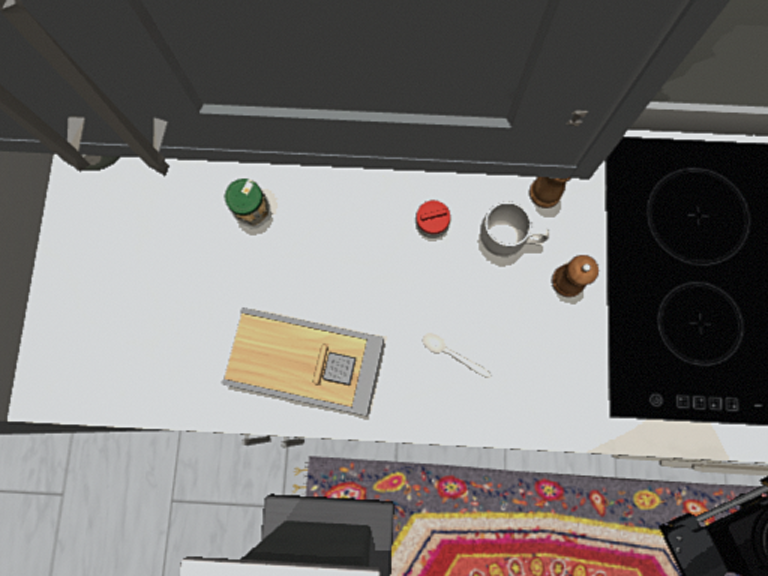

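View pics/sc1b.png

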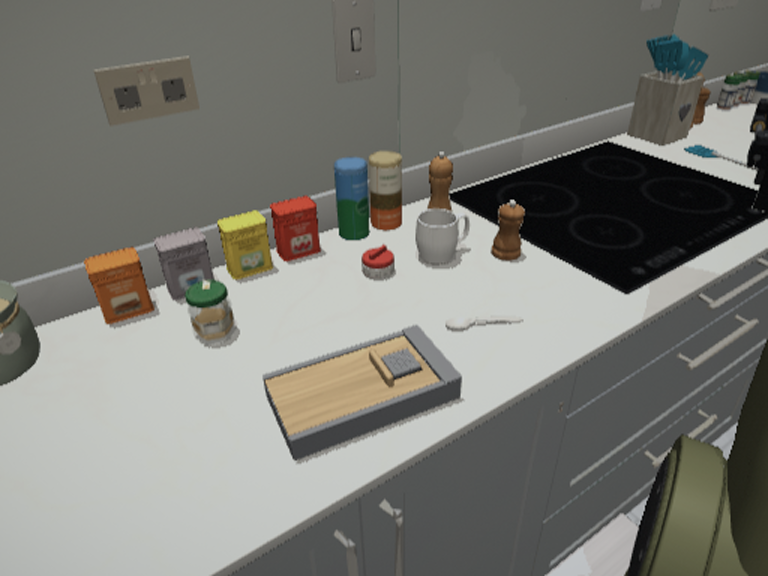

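The top view shows the case at about (224-383, 311-416) with its tab at (340,367) and the catch end on the right. The spoon's bowl is at (433,343) and its handle tip at (490,375). The mug, jar and mill stand well behind them.

Run:
```python
from h import *
from scipy.optimize import least_squares
# refine: solve case pose from corners
pts={( .065,-.133,.043):(383,337),(-.065,-.133,.043):(367,415),(.065,.111,.040):(243,311),(-.065,.111,.040):(225,382),(0,-.072,.044):(340,367)}
def w(p,c): 
    x,y,a=p; return np.array([x+np.cos(a)*c[0]-np.sin(a)*c[1], y+np.sin(a)*c[0]+np.cos(a)*c[1], c[2]])
for sx in (1,-1):
    f=lambda p: np.concatenate([proj('top1',w(p,(sx*c[0],c[1],c[2])))-np.array(q)/1.5 for c,q in pts.items()])
    g=ray('top1',303/1.5,363/1.5,.04)
    r=least_squares(f,[g[0],g[1],-.1]); print(sx,r.x,r.cost,r.fun.round(1))
for n,u,v in [('top1',425,337),('top1',490,375),('top1',433,343),('top1',340,367),('top1',320,365)]:
    print(u,v,ray(n,u/1.5,v/1.5,.005 if u>400 else .044).round(4))
print(json.load(open('pics/top1.json'))['t'])
# spoon mask crop
im=cv2.imread('pics/top1.png');a=cv2.resize(im[205:285,140:340],(800,320),interpolation=cv2.INTER_CUBIC)
b=cv2.imread('pics/sc1.png')[200:305,160:360];b=cv2.resize(b,None,fx=2.6,fy=2.6,interpolation=cv2.INTER_CUBIC)
o=np.zeros((600,800,3),np.uint8);o[:320]=a;o[322:322+min(278,b.shape[0]),:b.shape[1]]=b[:278];cv2.imwrite('pics/crop1.png',o)
```

```text
1 [ 0.47619535 -0.00621505 -0.15142386] 7.138490818376685 [ 1.3 -0.3  0.9  0.2 -0.5 -2.3 -1.8  1.6  0.1  0.5]
-1 [ 0.47844196 -0.0062216  -0.13948778] 5434.950690666927 [ -9.2  50.6  11.8 -53.9 -13.5  48.6  11.1 -50.    0.3  -0.7]
425 337 [ 0.5282 -0.2149  0.005 ]
490 375 [ 0.4695 -0.3269  0.005 ]
433 343 [ 0.5187 -0.2289  0.005 ]
340 367 [ 0.4666 -0.077   0.044 ]
320 365 [ 0.4681 -0.0441  0.044 ]
[-0.18679530793678392, 0.5937431431242568, 1.0017674109811343]
```

View pics/crop1.png

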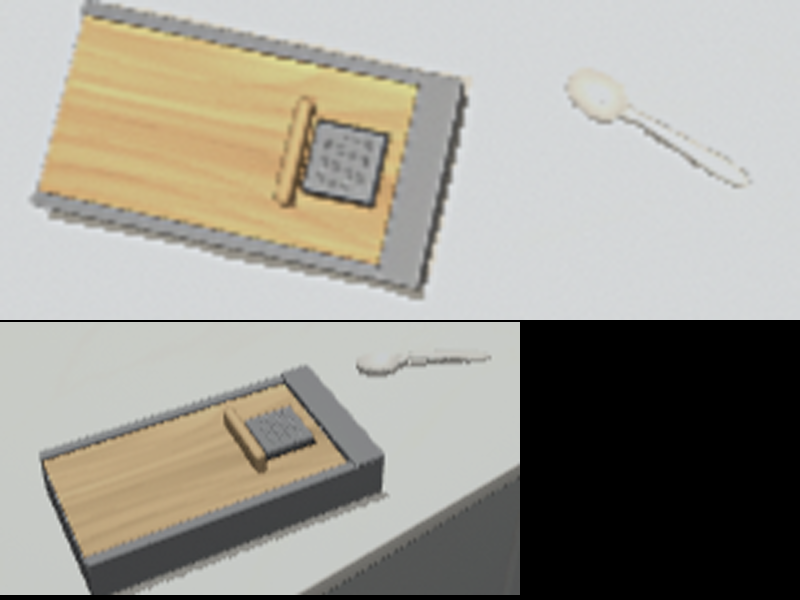

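The crop (4x, origin at 140,205) gives better corners: housing (463,80) and (422,290), rail ends (85,2) and (35,200), tab (345,164), ridge (295,152), spoon from (567,80) to (750,183). I'll refit the case pose from these.

```bash
cat >> h.py <<'E'
from scipy.optimize import least_squares
def w(p,c):
    x,y,a=p; return np.array([x+np.cos(a)*c[0]-np.sin(a)*c[1], y+np.sin(a)*c[0]+np.cos(a)*c[1], c[2]])
def rel(X,turn_to=None):
    s=get_state(); d=(np.array(X)-s['position'])/.2
    R=cv2.Rodrigues(np.array(s['tool_rot']))[0]; th=np.degrees(np.arctan2(R[1,1],R[0,1]))
    t=None
    if turn_to is not None: t=((np.degrees(turn_to)-th+90)%180-90)/360
    print('shift',d.round(4),'turn',t)
E
python3 - <<'E'
from h import *
q=lambda u,v:(140+u/4,205+v/4)
pts={(.065,-.133,.043):q(463,80),(-.065,-.133,.043):q(422,290),(.065,.111,.040):q(85,2),(-.065,.111,.040):q(35,200),(0,-.072,.044):q(345,164),(0,-.041,.054):q(295,152)}
f=lambda p: np.concatenate([proj('top1',w(p,c))-np.array(u) for c,u in pts.items()])
r=least_squares(f,[.476,0,-.15],loss='soft_l1'); p=r.x; print(p,f(p).round(1))
json.dump(p.tolist(),open('case.json','w'))
for n,c in dict(tab=(0,-.072,.044),bed=(-.0235,-.03,.004),tabopen=(0,.093,.044),ridgeopen=(0,.124,.054)).items(): X=w(p,c);print(n,X.round(4),np.hypot(*X[:2]).round(3))
a,b=[ray('top1',*q(*u),.005) for u in((567,80),(750,183))];print('spoon',a,b,(a+b)/2,np.linalg.norm(a-b),np.degrees(np.arctan2(*(b-a)[1::-1])))
rel(w(p,(0,-.072,.15)),p[2])
E
```

```text
[ 0.4753369  -0.00571339 -0.15763059] [ 0.7  0.1 -0.4  0.   0.2 -0.3 -0.9  1.3  0.3 -0.3 -0.  -0.3]
tab [ 0.464  -0.0768  0.044 ] 0.47
bed [ 0.4474 -0.0317  0.004 ] 0.449
tabopen [0.4899 0.0861 0.044 ] 0.497
ridgeopen [0.4948 0.1167 0.054 ] 0.508
spoon [ 0.52717903 -0.21085416  0.005     ] [ 0.46773696 -0.32904508  0.005     ] [ 0.49745799 -0.26994962  0.005     ] 0.13229683443548837 -116.69931568715546
shift [ 0.9055  2.539  -0.3578] turn 0.1531621996534718
```

```bash
python3 -m crank '[[0.0,0.3,0.9,0,0.1],[0.0,0.3,0.9,0,0.1],[0.0,0.3,0.9,0,0.1],[0.0,0.3,0.9,0,0.1]]' 5; python3 -m crank '[[0,0.3,0.9,-0.1,0.05],[0,0.3,0.9,-0.1,0.053],[0,0.3,0.9,-0.1,0.053],[0,0.3,0.9,-0.1,0.053]]'; python3 -m crank '[[0,0.3,0.6,-0.2,0],[0,0.3,0.6,-0.2,0],[0,0.3,0.6,-0.2,0],[0,0.3,0.6,-0.2,0]]'
python3 - <<'E'
from h import *
p=json.load(open('case.json')); snap('wrist','w1'); rel(w(p,(0,-.072,.044)),p[2])
im=cv2.imread('pics/w1.png')
for c in [(0,-.072,.044),(0,-.041,.054),(.033,-.041,.054),(-.033,-.041,.054),(.065,-.133,.043),(-.065,-.133,.043)]:
    u=proj('w1',w(p,c)); cv2.circle(im,tuple(int(i) for i in u),3,(0,0,255),1)
cv2.imwrite('pics/w1b.png',im)
E
```

```text
time: 0.6
position: [0.346, -0.3997, 0.2227]
tool_rot: [-2.685, -1.629, -0.002]
ft_force: [0.2, -1.2, -0.5]
grip_width: 0.63
grip_force: 0.0
time: 1.1
position: [0.4044, -0.22, 0.2021]
tool_rot: [-2.381, -2.048, -0.0]
ft_force: [-0.8, -0.7, -0.2]
grip_width: 0.175
grip_force: 0.0
time: 1.6
position: [0.463, -0.1052, 0.1622]
tool_rot: [-2.389, -2.04, 0.001]
ft_force: [0.2, -0.5, 0.9]
grip_width: 0.003
grip_force: 0.0
shift [ 0.0063  0.1489 -0.5924] turn 0.00034141508845948466
```

View pics/w1b.png

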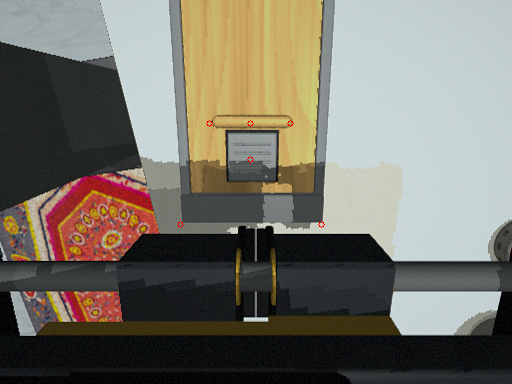

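The wrist view shows the tab at (252,157) and the ridge spanning 213-293 at row 122, about 2 mm further along case +x than predicted. I'll correct for that, then press.

```bash
python3 -m crank '[[0,0.023,0.187,-0.3,0],[0,0.023,0.187,-0.54,0],[0,0.023,0.187,-0.54,0],[0,0.023,0.187,-0.54,0]]'; python3 -m crank '[[0,0,0,-0.04,0],[0,0,0,-0.08,0],[0,0,0,-0.08,0]]'
python3 - <<'E'
from h import *
p=json.load(open('case.json'));p=[*w(p,(.002,0,0))[:2],p[2]];json.dump([float(i) for i in p],open('case.json','w'));rel(w(p,(0,-.064,.039)),p[2])
E
```

```text
time: 2.15
position: [0.4689, -0.0697, 0.0564]
tool_rot: [2.392, 2.034, 0.001]
ft_force: [0.3, 0.4, 0.4]
grip_width: 0.007
grip_force: 0.0
time: 2.52
position: [0.469, -0.0685, 0.0393]
tool_rot: [2.389, 2.036, 0.002]
ft_force: [0.6, -1.4, 4.3]
grip_width: 0.003
grip_force: 1.9
shift [-0.0088 -0.0038 -0.0017] turn 0.000223006186990915
```

```bash
python3 -m crank '[[0,0.008,0.05,-0.005,0],[0,0.016,0.099,-0.005,0],[0,0.024,0.148,-0.005,0],[0,0.032,0.2,-0.005,0],[0,0.04,0.25,-0.005,0]]'
```

```text
time: 3.15
position: [0.4771, -0.0167, 0.0383]
tool_rot: [2.388, 2.038, 0.003]
ft_force: [2.5, -2.1, 5.6]
grip_width: 0.005
grip_force: 2.7
```

```bash
python3 -m crank '[[0,0.024,0.148,0,0],[0,0.047,0.296,0,0],[0,0.071,0.444,0,0],[0,0.091,0.57,0,0],[0,0.1,0.625,0,0]]';python3 - <<'E'
from h import *
p=json.load(open('case.json'));rel(w(p,(0,.1095,.039)),p[2]); snap('top','top2');snap('scene','sc2')
im=cv2.imread('pics/top2.png');a=cv2.resize(im[185:285,100:340],(800,333),interpolation=cv2.INTER_CUBIC)
b=cv2.imread('pics/sc2.png')[200:305,130:360];b=cv2.resize(b,None,fx=2.5,fy=2.5,interpolation=cv2.INTER_CUBIC)
o=np.zeros((600,800,3),np.uint8);o[:333]=a;o[335:335+min(265,b.shape[0]),:b.shape[1]]=b[:265];cv2.imwrite('pics/crop2.png',o)
E
```

```text
time: 3.78
position: [0.4949, 0.1013, 0.0382]
tool_rot: [2.384, 2.035, -0.018]
ft_force: [-6.0, -29.2, 25.1]
grip_width: 0.0
grip_force: 18.0
shift [-0.0019  0.004   0.0041] turn 2.878679655822225e-05
```

View pics/crop2.png

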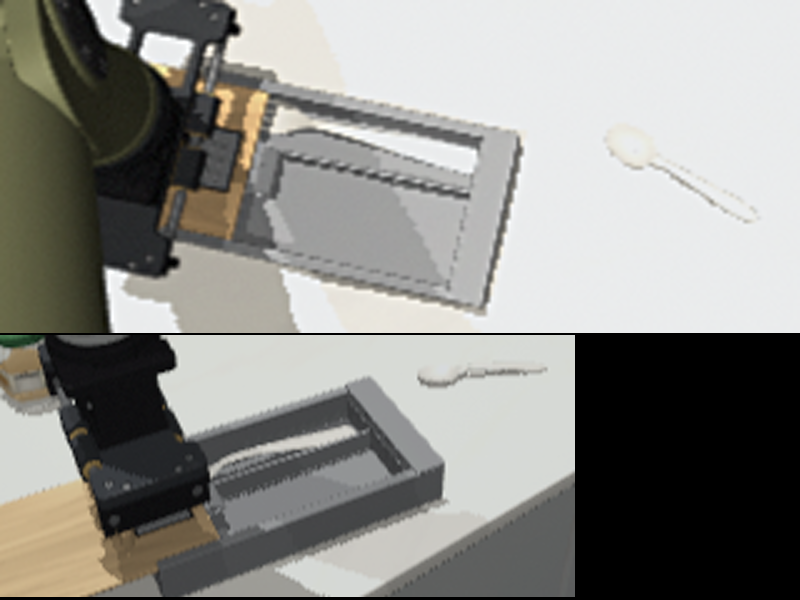

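The lid is fully open: the force rose at the stop, and the measured position matches my case pose. The wide compartment is clear. I'll back off, lift and go to the spoon.

```bash
python3 -m crank '[[0,-0.005,-0.03,0.0,0],[0,-0.005,-0.03,0.2,0],[0,-0.005,-0.03,0.4,0],[0,-0.005,-0.3,0.4,0]]'; python3 -m crank '[[0.6,0,-0.3,0,-0.02],[0.6,0,-0.6,0,-0.049],[0.6,0,-0.8,0,-0.049],[0.6,0,-0.8,0,-0.049],[0.6,0,-0.8,0,-0.049]]'; python3 -m crank '[[0.6,0,-0.3,0,0],[0.6,0,-0.6,0,0],[0.6,0,-0.6,0,0],[0.6,0,-0.6,0,0]]'
python3 - <<'E'
from h import *
snap('wrist','w2'); rel((.4975,-.270,.003),np.radians(-26.7))
im=cv2.imread('pics/w2.png')
for c in [(.5272,-.2109,.005),(.4677,-.3290,.005),(.4975,-.27,.005)]:
    u=proj('w2',c); cv2.circle(im,tuple(int(i) for i in u),3,(0,0,255),1)
cv2.imwrite('pics/w2b.png',im)
E
```

```text
time: 4.38
position: [0.4954, 0.0529, 0.12]
tool_rot: [2.38, 2.05, 0.007]
ft_force: [0.7, -1.1, -0.6]
grip_width: 0.004
grip_force: 0.0
time: 5.0
position: [0.4938, -0.1105, 0.1166]
tool_rot: [-2.671, -1.648, 0.002]
ft_force: [-0.1, 0.6, 0.3]
grip_width: 0.49
grip_force: 0.0
time: 5.5
position: [0.495, -0.2301, 0.1171]
tool_rot: [-2.671, -1.65, -0.001]
ft_force: [-0.3, 0.1, -0.2]
grip_width: 0.593
grip_force: 0.0
shift [ 0.0113 -0.2018 -0.5714] turn -0.0005029090257206547
```

View pics/w2b.png

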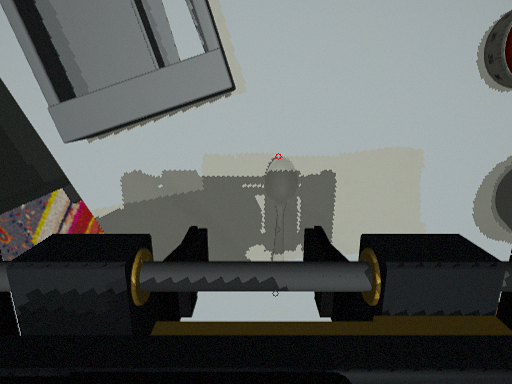

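The bowl tip is at (280,157) and the handle passes (278,230), matching the prediction within about 1 mm. I'll grasp now.

```bash
python3 -m crank '[[0.6,0.014,-0.2,-0.2,0],[0.6,0.014,-0.202,-0.45,0],[0.6,0.014,-0.202,-0.57,0],[0.6,0.014,-0.202,-0.57,0]]'; python3 -m crank '[[0,0,0,0,0],[0,0,0,0,0],[0,0,0,0,0],[0,0,0,0,0],[0,0,0,0,0]]' 8;  python3 -m crank '[[0,0,0,0,0],[0,0,0,0,0]]'
```

```text
time: 6.05
position: [0.4981, -0.2701, 0.0028]
tool_rot: [-2.67, -1.652, -0.0]
ft_force: [0.6, 0.4, -0.6]
grip_width: 0.599
grip_force: 0.0
time: 6.68
position: [0.4977, -0.2731, 0.0038]
tool_rot: [2.675, 1.648, 0.0]
ft_force: [-0.4, 0.4, 0.8]
grip_width: 0.228
grip_force: 8.0
time: 6.92
position: [0.4976, -0.2731, 0.0037]
tool_rot: [2.675, 1.648, 0.0]
ft_force: [-0.2, 0.5, 1.6]
grip_width: 0.228
grip_force: 8.0
```

```bash
python3 -m crank '[[0,0,0,0.2,0],[0,0,0,0.45,0],[0,0,0,0.5,0.02],[0,-0.1,0.3,0.5,0.049],[0,-0.1,0.6,0.5,0.049]]'; python3 -m crank '[[0,-0.1,0.3,0,0],[0,-0.1,0.5,0,0],[0,-0.1,0.5,0,0],[0,-0.1,0.5,0,0],[0,-0.1,0.5,0,0]]'
python3 - <<'E'
from h import *
p=json.load(open('case.json'));rel(w(p,(-.0195,-.030,.008)),p[2]);s=get_state();print(s['grip_width'],s['grip_force'],s['position']); snap('wrist','w3')
im=cv2.imread('pics/w3.png')
for c in [(-.0195,-.03,.004),(-.061,-.107,.032),(.017,-.107,.026),(.014,.059,.026),(-.061,.059,.032)]:
    u=proj('w3',w(p,c)); cv2.circle(im,tuple(int(i) for i in u),3,(0,0,255),1)
cv2.imwrite('pics/w3b.png',im)
E
```

```text
time: 7.55
position: [0.4763, -0.1528, 0.1034]
tool_rot: [2.392, 2.036, -0.001]
ft_force: [1.0, -0.4, -0.7]
grip_width: 0.23
grip_force: 8.0
time: 8.18
position: [0.4576, -0.0545, 0.1035]
tool_rot: [-2.393, -2.036, 0.0]
ft_force: [0.3, 0.1, -0.1]
grip_width: 0.226
grip_force: 8.0
shift [-0.0213  0.1096 -0.4773] turn 0.0005432950293055682
0.22602142873174383 7.967776574441814 [ 0.45760239 -0.05450473  0.10345213]
```

View pics/w3b.png

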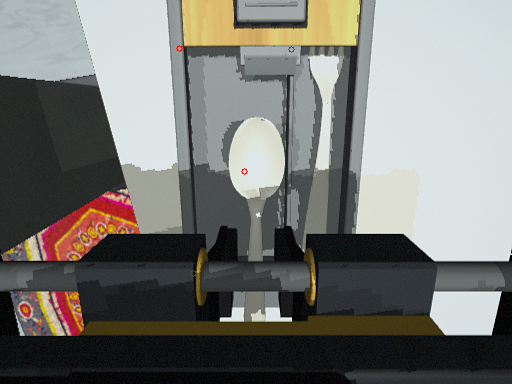

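The spoon is straight in the grip with its bowl at (257,160), left of the divider (x≈291). The fork is at (325,70) in its own compartment. I'll lower the spoon.

```bash
python3 -m crank '[[0,-0.021,0.1,0,0],[0,-0.021,0.105,-0.15,0],[0,-0.021,0.105,-0.3,0],[0,-0.021,0.105,-0.42,0],[0,-0.021,0.105,-0.47,0]]'; python3 -m crank '[[0,0,0,-0.005,0],[0,0,0,-0.005,0]]'
```

```text
time: 8.85
position: [0.4522, -0.031, 0.0084]
tool_rot: [-2.388, -2.038, 0.002]
ft_force: [0.8, -0.7, -0.3]
grip_width: 0.231
grip_force: 8.0
time: 9.1
position: [0.454, -0.0319, 0.0094]
tool_rot: [2.39, 2.038, 0.001]
ft_force: [0.2, -0.4, -0.0]
grip_width: 0.23
grip_force: 8.0
```

```bash
python3 -m crank '[[0,0,0,-0.005,0],[0,0,0,-0.005,0]]'; python3 -m crank '[[0.29,0,0,0,0],[0.29,0,0,0,0],[0.29,0,0,0,0],[0.29,0,0,0,0]]'; python3 -m crank '[[0.29,0,0,0.05,0],[0.29,0,0,0.2,0],[0.29,0,0,0.45,0],[0.29,0,0,0.5,0],[0.29,0,0,0.5,0]]'
python3 - <<'E'
from h import *
p=json.load(open('case.json')); snap('wrist','w4'); snap('top','top4');a=cv2.imread('pics/w4.png')
b=cv2.resize(cv2.imread('pics/top4.png')[205:285,140:340],None,fx=2.5,fy=2.5);o=np.zeros((590,512,3),np.uint8);o[:384]=a;o[386:586,:500]=b;cv2.imwrite('pics/w4b.png',o)
rel(w(p,(0,.145,.11)),p[2])
E
```

```text
time: 9.35
position: [0.4537, -0.0322, 0.008]
tool_rot: [2.39, 2.038, 0.001]
ft_force: [-0.2, -0.2, -1.1]
grip_width: 0.23
grip_force: 8.0
time: 9.85
position: [0.4534, -0.0321, 0.0076]
tool_rot: [2.39, 2.038, 0.0]
ft_force: [-0.1, -0.7, -0.0]
grip_width: 0.293
grip_force: 0.0
time: 10.48
position: [0.4538, -0.0323, 0.1083]
tool_rot: [2.389, 2.037, 0.001]
ft_force: [0.2, -1.0, 0.2]
grip_width: 0.289
grip_force: 0.0
shift [0.2382 0.8462 0.0172] turn 0.00016523971739654069
```

View pics/w4b.png

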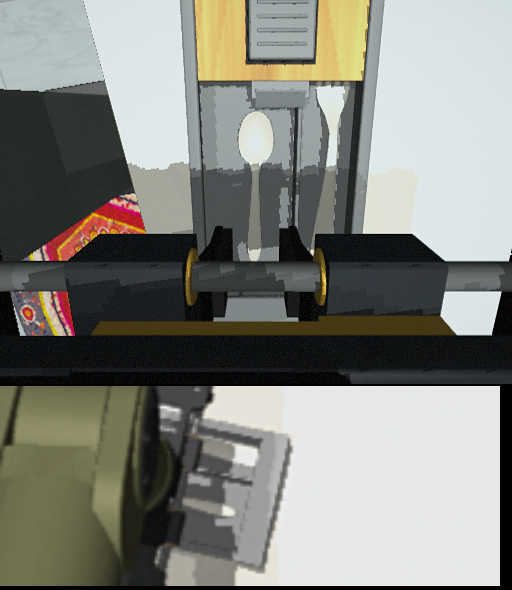

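The spoon lies flat in the wide compartment, bowl at (256,135), and the fork hasn't moved. I'll go behind the ridge to shut the lid.

```bash
python3 -m crank '[[0,0.08,0.28,0,0],[0,0.16,0.56,0,0],[0,0.241,0.861,0,0],[0,0.241,0.861,0,0],[0,0.241,0.861,0,0]]' 5; python3 -m crank '[[0,0,0,-0.15,0],[0,0,0,-0.3,0],[0,0,0,-0.315,0],[0,0,0,-0.315,0]]'
python3 - <<'E'
from h import *
p=json.load(open('case.json'));rel(w(p,(0,.148,.044)),p[2]);rel(w(p,(0,-.0265,.044)))
E
```

```text
time: 11.2
position: [0.5004, 0.1397, 0.106]
tool_rot: [-2.388, -2.038, 0.004]
ft_force: [0.1, -0.1, 0.1]
grip_width: 0.006
grip_force: 0.0
time: 11.7
position: [0.5017, 0.139, 0.0449]
tool_rot: [2.392, 2.036, -0.001]
ft_force: [-0.3, 0.2, 0.2]
grip_width: 0.005
grip_force: 0.0
shift [-0.0059  0.0056 -0.0044] turn 0.00042875101178299564
shift [-0.1429 -0.8561 -0.0044] turn None
```

```bash
python3 -m crank '[[0,-0.016,-0.1,0,0],[0,-0.04,-0.24,0,0],[0,-0.063,-0.38,0,0],[0,-0.087,-0.52,0,0],[0,-0.11,-0.66,0,0]]'; python3 -m crank '[[0,-0.01,-0.05,0,0],[0,-0.018,-0.1,0,0],[0,-0.026,-0.15,0,0],[0,-0.034,-0.2,0,0],[0,-0.034,-0.2,0,0]]'
```

```text
time: 12.32
position: [0.481, 0.0077, 0.0463]
tool_rot: [2.389, 2.037, 0.005]
ft_force: [2.0, 1.5, -1.5]
grip_width: 0.004
grip_force: 1.0
time: 12.95
position: [0.4734, -0.0304, 0.0449]
tool_rot: [-2.389, -2.039, -0.004]
ft_force: [1.8, 5.0, 2.2]
grip_width: 0.008
grip_force: 2.7
```

```bash
python3 -m crank '[[0,-0.002,-0.015,0,0],[0,-0.002,-0.015,0,0],[0,-0.002,-0.015,0,0]]';  python3 -m crank '[[0,-0.002,-0.012,0,0],[0,-0.002,-0.012,0,0],[0,-0.002,-0.012,0,0]]'
```

```text
time: 13.32
position: [0.4734, -0.0305, 0.0449]
tool_rot: [-2.385, -2.04, -0.008]
ft_force: [1.9, 10.9, 2.3]
grip_width: 0.006
grip_force: 5.5
time: 13.7
position: [0.4733, -0.0306, 0.0449]
tool_rot: [-2.383, -2.04, -0.011]
ft_force: [3.2, 15.9, 0.9]
grip_width: 0.007
grip_force: 7.8
```

```bash
python3 -m crank '[[0,0.008,0.05,0,0],[0,0.008,0.05,0.2,0],[0,0.008,0.05,0.4,0],[0,0.1,0.5,0.4,0],[0,0.1,0.8,0.5,0]]'; python3 -m crank '[[0,0.0,0.6,0.2,0],[0,0,0.8,0.2,0],[0,0,0.8,0.2,0],[0,0,0.8,0.2,0]]'
python3 - <<'E'
from h import *
snap('top','top5');snap('scene','sc5')
im=cv2.imread('pics/top5.png');a=cv2.resize(im[205:285,140:340],(800,320),interpolation=cv2.INTER_CUBIC)
b=cv2.imread('pics/sc5.png')[200:305,160:360];b=cv2.resize(b,None,fx=2.6,fy=2.6,interpolation=cv2.INTER_CUBIC)
o=np.zeros((600,800,3),np.uint8);o[:320]=a;o[322:322+min(278,b.shape[0]),:b.shape[1]]=b[:278];cv2.imwrite('pics/crop5.png',o)
g=[cv2.imread(f'pics/sc{i}.png',0)[200:300,160:340] for i in(1,5)];d=cv2.absdiff(*g);print((d>25).sum(),np.argwhere(d>25)[:10])
g=[cv2.imread(f'pics/top{i}.png',0) for i in(1,5)]
for box in [(225,265,208,242)]:
    y0,y1,x0,x1=box;print(cv2.phaseCorrelate(np.float32(g[0][y0:y1,x0:x1]),np.float32(g[1][y0:y1,x0:x1])))
E
```

```text
time: 14.32
position: [0.4899, 0.0939, 0.1381]
tool_rot: [2.394, 2.033, -0.003]
ft_force: [1.0, -0.3, -0.2]
grip_width: 0.008
grip_force: 0.0
time: 14.82
position: [0.489, 0.258, 0.1786]
tool_rot: [-2.384, -2.045, -0.001]
ft_force: [-0.0, -0.7, 0.2]
grip_width: 0.008
grip_force: 0.0
140 [[ 13 157]
 [ 13 158]
 [ 13 159]
 [ 13 160]
 [ 13 161]
 [ 13 162]
 [ 13 163]
 [ 13 164]
 [ 13 169]
 [ 13 170]]
((0.0002114190865043497, -0.0068149376737594025), 0.9693831531537904)
```

View pics/crop5.png

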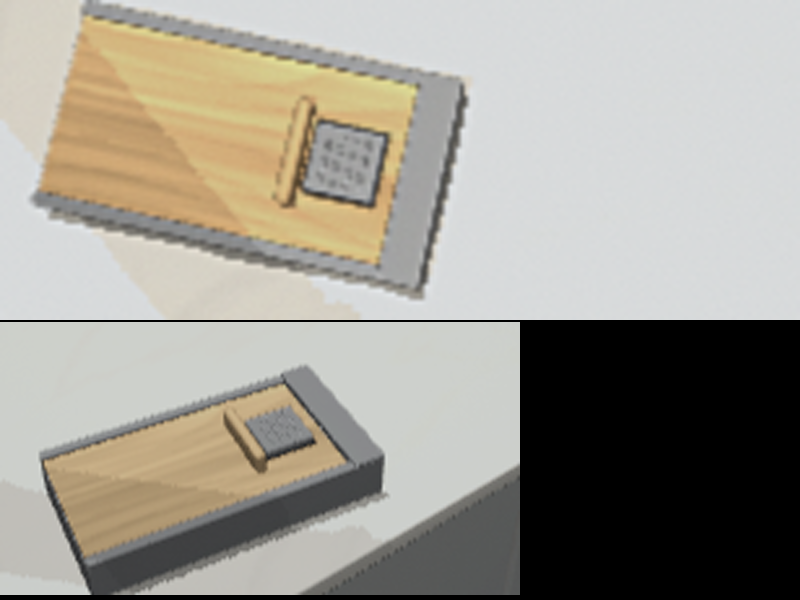

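The lid (ridge at 295,152; tab at 345,164) is where it was at the start, with a measured shift of about 0.01 px. In the scene view the only difference near the case is the missing spoon, so the tab is up again.

```bash
python3 -c "
from bench import *
print(close_job())"
```

```text
the job is handed in; nothing more can be done
None
```

I put the teaspoon flat in the wide compartment and slid the lid fully shut with its tab up again. The fork was still in its own compartment, and the robot came near nothing else. The job was handed in at about 15 s; no verdict came back.

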